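# Hold the covered flask down on the touch mixer

## Task

Mix the reagent in the amber flask: lift the lid off the steel pot by its knob and set it down rim-down on the open bench, then take the flask out of the pot and seat it upright in the mixer's sprung ring. Press it firmly down, without ramming it, until the ring is at or near the bottom of its travel, and finish while still holding the flask down like that; do not let go. Leave the pot and the other things on the bench where they are.

Things in the scene. Friction and masses are not known exactly. Their poses are not given: they have to be found in the camera images.
- pot: Sizes here and below are in mm. Open round steel pot, loose, 0.8 kg, outer diameter 104, height 70, wall 4, floor 5 thick. Origin: centre of its underside on the bench, z up. The bench between pot and mixer is free for the lid.
- lid: Loose aluminium cover, 0.2 kg: hollow bell, diameter 104 mm, flat top 74 above the origin with an upright black knob, diameter 28, 74 to 104 above it. Origin: centre of its lower edge, z up. A 6 high lip (diameter 89) fits into the pot: there the origin is 6 below the pot's rim. The flask is inside: lift 65 straight up before moving sideways. Set down, it stands on the lip, origin at bench height.
- flask: Amber glass flask, about 0.16 kg, loose, 120 mm high: round bulb, diameter 64, centred 26.5 above the origin; neck, diameter 24, from 56 to 106; fixed black stopper, diameter 29, 106 to 120. Origin: centre of its flat bottom (36 across), z up the neck. It stands upright on the pot's floor (5 above the pot's origin), up to 13 off its centre, hidden by the lid at first.
- mixer: Touch mixer, fixed: a white box 150 (its x) by 120 (its y) by 60 mm high with a grey front panel and knob on its -x side and a sprung ring cradle on top. Origin: centre of its underside, z up. The ring is centred 15 mm from the origin along +x.
- cradle_seat (a point): Centre of the top edge of the mixer's sprung ring (black rubber ring on a steel coil, outer diameter 68, inner diameter 52, 9 mm high), 100 mm above the bench when up; moves down with the ring. The flask's bulb sits in the ring: when seated, the flask's origin is about 8 mm below this point, on the same axis.
- cradle (a joint): How far the ring is pressed down, in m: 0 = up, 0.015 = bottom stop. It springs back up. It takes 4.5 N to start it moving and about 13.5 N to hold it at the bottom (600 N/m); the flask's own weight does not move it. Straight down only.
- beaker: Bystander: glass beaker 60 in diameter, 75 mm high. Origin: centre of its underside.
- tube_rack: Bystander: white rack 55 by 125 by 80 mm high with capped tubes. Origin: centre of its underside.
- slide_box: Bystander: grey and black slide box 37 by 96 by 30 mm high. Origin: centre of its underside.
Mind the look-alikes: they are no part of the job. What is shaped like the lid but blue or purple is not meant.

How it is judged (in metres and radians):
On the way, in this order (a step that is already met when the one before it is completed fails the run):
1. the lid is held clear above the pot, roughly level (height (world z) of lid above 0.115 m and angle between lid's own z axis and vertical below 0.35 rad and contact force between the fingers and lid above 0.5 N), for 0.1 s.
2. the lid stands rim-down on the bench, let go (height (world z) of lid below 0.006 m and angle between lid's own z axis and vertical below 0.08 rad and contact force between the fingers and lid below 0.1 N and linear speed of lid below 0.02 m/s), for 0.2 s.
3. the flask is held clear above the pot, roughly upright (height (world z) of flask above 0.075 m and angle between flask's own z axis and vertical below 0.5 rad and contact force between the fingers and flask above 0.5 N and contact force between flask and mixer below 0.1 N), for 0.1 s.
At the end, for the whole second after the job is handed in: The gripper still holds the flask (more than 3 N on it), seated in the ring within 6 mm of its axis and within 8 degrees of upright, pressing with more than 7 N, with the ring at least 10.5 of its 15 mm down; the lid stands rim-down on the bench, let go and at rest, and the pot stands upright (all of step 2 and value of joint cradle above 0.0105 m and contact force between flask and mixer above 7 N and contact force between the fingers and flask above 3 N and horizontal distance between flask and cradle_seat below 0.006 m and z of flask in the frame of cradle_seat between -0.013 and -0.003 m and angle between flask's own z axis and vertical below 0.14 rad and angle between pot's own z axis and vertical below 0.1 rad); the arm keeps its last pose, push and grip.
It fails at once if the glass flask is rammed into the mixer (over 45 N) (contact force between flask and mixer above 45 N).
It fails at once if the pot is shifted by more than 40 mm (distance of pot from where it was at the start of the episode above 0.04 m).
It fails at once if a bystander is shifted by more than 30 mm (distance of any of beaker, tube_rack, slide_box from where it was at the start of the episode above 0.03 m).
It also fails if it takes over 64 s, if anything falls off the work surface, if the arm or the gripper's body presses on something with over 40 N, if the wrist force passes 120 N, or if a joint passes its speed limit or range.

## Robot

A 6-joint arm with a two-finger parallel gripper is mounted at the origin on the work surface. World frame = base frame: x ahead of the robot, y to its left, z up, the work surface at z = 0. Lengths are in mm, angles in rad, forces in N, time in s.
With the tool pointing down it reaches from about 350 to 975 mm from the base axis. Payload 7.1 kg.
Tool frame: the origin (TCP) lies between the finger pads; the fingertips stand 25 mm ahead of it and the grasp point (between the pads) lies 6 mm ahead of it; z points along the fingers, y is the direction in which the jaws open and shut (so a half turn about z gives the same grasp; the last joint's range is limited). The gripper opens to 88 mm and grips with 3 to 60 N. Pads are 20 mm wide; open, the fingers measure 115 mm over their backs; the gripper's body (75 mm by 178 mm) begins 61 mm behind the grasp point.
Start: joints at [1.25, 0.423, 1.63, -0, 1.089, -0.019], TCP at [185.743, 596.745, 247.675] pointing down, gripper open.
Joint ranges: [-3, 3], [-0.9, 2.11], [0.09, 2.58], [-1.31, 4.45], [0.11, 2.69], [-2.54, 2.54]. Speed limits (rad/s): [2.39, 2.39, 3.01, 3.14, 3.14, 3.14].

## Interface

Orientations are given as a unit quaternion [w, x, y, z].
In Python, from workcell import r, cams, job gives the robot as it stands.
- The arm moves only by the tool drive_tool, never from a script. Its argument "moves" is a list of rows, each an object with "travel": the shift along the tool's x, y, z in mm, a list of three; "twist": the turn about the tool's z in rad. In form: [{"travel": [x, y, z], "twist": twist}, ...]. A call has exactly 5 rows; each row shifts and turns the pose as measured when the row begins, along the tool's axes as they then stand; what a row does not reach is not made up. A row lasts 1/8 s, in which the tool goes at most 62.5 mm and 10.7 degrees, less where a joint would pass 70% of its speed; a pose out of reach is approached as far as the arm can. A call with a gripper value outside its range is refused whole. "gripper" is the gripper's target within -1 to 1 (shut at 1, half-way at 0, fully open at -1), set as the call begins (left out, the last holds). The fingers move at their own pace and stop on an object; "newtons" is the grip in N (left out, the last holds). Time passes only in rows, so rows that do not move let the fingers close, or fill a call up. It gives the time, the measured TCP pose, the force and the opening at its end, in the units of the state.
- r.observe(): the state, without advancing time (a new reading comes with each control period).
- cams.snapshot(name): name is "scene" or "top" or "wrist"; returns the picture (420x560x3 uint8, blue, green, red); there is no depth.
- cams.camera_model(name): a dict with "fov_y" (degrees; the focal length in pixels is half the picture's height over the tangent of half this angle, whatever the lens; pixels are square), "cx", "cy" (the principal point, pixels), "world_from_camera" (4x4, takes a point from camera to world coordinates). Camera axes: x right, y down, z forward; pixel columns grow to the right and rows downward; lengths in mm; the calibration is good to about 2 mm. A picture is of the moment at which its call begins: read the wrist's pose just before it. camera_model takes no time and is no camera call; for the wrist camera it gives the pose at the moment of the call.
- job.job_done(): hands the job in, once; it reports no verdict.
The state is a dict: "t": time; "joint_pos": joint angles; "joint_velocities": joint speeds; "joint_efforts": joint torques, N m; "tool_pos": TCP position; "eef_rot": TCP orientation; "wrist_force": force on the tool from outside, world axes, zero at the start; "ft_torque": the same for the moment, N m; "grip_width": finger opening in mm.
Only numpy, scipy, OpenCV 4.12 (cv2) and the standard library are available. Lean on these libraries where they do the work, as an engineer would, in place of code of your own. Each camera call takes 0.05 s, during which the arm holds its last target. There are 200 camera calls.

## Working session

There is one attempt and no reset: what is moved stays moved. The work goes in short steps, Python scripts to look and compute and a tool call to move; the robot and the scene stay as the last step left them, time stands still between calls to the robot, and variables do not carry over. Pictures are saved under pics/ and viewed, about 8 in all and at most 12, crops included, and the job is handed in when it is done.

Besides the shell and the picture viewer there is one more tool, called after "Request:" by a JSON object that holds its "op" and its "data". drive_tool: Moves the arm, as the interface text tells. Its arguments: {"type":"object","properties":{"moves":{"type":"array","items":{"type":"object","properties":{"travel":{"type":"array","items":{"type":"number"}},"twist":{"type":"number"}}}},"gripper":{"type":"number"},"newtons":{"type":"number"}},"required":["moves"]}

```bash
mkdir -p pics
cat > h.py <<'E'
import numpy as np, cv2
from workcell import r, cams, job
def snap(cam,name):
    im=cams.snapshot(cam); cv2.imwrite(f'pics/{name}.png',im); return im
def pix(cam,u,v,z,M=None):
    m=M or cams.camera_model(cam); T=np.array(m['world_from_camera']); f=210/np.tan(np.radians(m['fov_y'])/2)
    d=T[:3,:3]@np.array([(u-m['cx'])/f,(v-m['cy'])/f,1]); o=T[:3,3]
    return o+d*(z-o[2])/d[2]
def proj(cam,p):
    m=cams.camera_model(cam); T=np.linalg.inv(np.array(m['world_from_camera'])); f=210/np.tan(np.radians(m['fov_y'])/2)
    c=T[:3,:3]@np.array(p)+T[:3,3]; return m['cx']+f*c[0]/c[2], m['cy']+f*c[1]/c[2]
E
python3 - <<'E'
from h import *
a=snap('scene','s0');b=snap('top','t0')
for c in('scene','top','wrist'):print(c,cams.camera_model(c))
print(r.observe())
E
```

```text
scene {'fov_y': 52.290188586566565, 'cx': 275.53770035574365, 'cy': 207.59604673824924, 'world_from_camera': array([[ 7.03037152e-01,  5.28690602e-01, -4.75631171e-01,
         1.05376796e+03],
       [ 7.11152897e-01, -5.22124904e-01,  4.70794161e-01,
        -5.52244139e+02],
       [ 5.65569164e-04, -6.69232271e-01, -7.43053058e-01,
         8.42665912e+02],
       [ 0.00000000e+00,  0.00000000e+00,  0.00000000e+00,
         1.00000000e+00]])}
top {'fov_y': 50.3561298673754, 'cx': 280.72326110458886, 'cy': 210.87563332258273, 'world_from_camera': array([[ 2.96805583e-02, -9.84311384e-01,  1.73925742e-01,
         3.79374706e+02],
       [-9.99559430e-01, -2.92446330e-02,  5.06915604e-03,
        -5.72176072e+01],
       [ 9.67665048e-05, -1.73999571e-01, -9.84745723e-01,
         1.22052342e+03],
       [ 0.00000000e+00,  0.00000000e+00,  0.00000000e+00,
         1.00000000e+00]])}
wrist {'fov_y': 59.27713929796146, 'cx': 275.44957945315315, 'cy': 206.0894334308965, 'world_from_camera': array([[ 2.97138884e-01,  9.21255634e-01,  2.50991116e-01,
         1.17789142e+02],
       [ 9
[... 245 characters left out ...]
}
{'t': 0.1, 'joint_pos': array([ 1.25003076e+00,  4.23750241e-01,  1.63056962e+00, -1.20162417e-06,
        1.08859878e+00, -1.89707424e-02]), 'joint_velocities': array([-0.00074135, -0.00079393, -0.00137157, -0.00059066, -0.0003429 ,
        0.00016995]), 'joint_efforts': array([-2.43520126e-04, -5.45620036e+01, -2.74323517e+01,  6.44304184e-02,
        1.88310927e-02, -8.14131909e-05]), 'tool_pos': array([185.58936311, 596.34322889, 247.00553059]), 'eef_rot': array([-1.11556431e-04,  1.50325099e-01,  9.88636397e-01, -6.53542490e-04]), 'wrist_force': array([-0.12150666,  0.8493236 , -0.45552183]), 'ft_torque': array([ 0.07901372, -0.02223691,  0.03381547]), 'grip_width': 87.65589584604656}
```

View pics/s0.png

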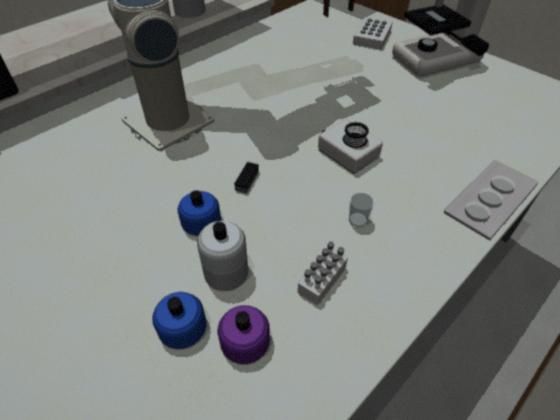

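View pics/t0.png

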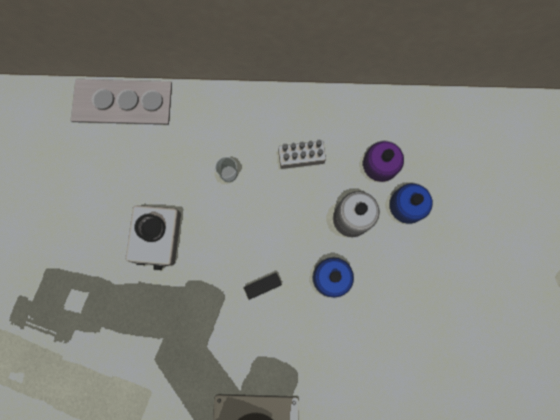

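Candidates for the lid (scene pixels): the grey lid on the steel pot (220,230), a blue one (196,198), a blue one (176,305) and a purple one (243,320). I choose the grey one; in the top view its knob is at (361,209). The mixer ring is at top (150,228) and scene (356,132).

Run:
```python
from h import *
b=cv2.imread('pics/t0.png');s=cv2.imread('pics/s0.png')
z=lambda im,x,y,w,h,k:cv2.resize(im[y:y+h,x:x+w],None,fx=k,fy=k,interpolation=cv2.INTER_CUBIC)
A=z(b,310,170,80,80,5);B=z(b,110,190,80,80,5)
C=z(s,180,210,80,80,3.75);D=z(s,310,105,80,80,3.75)
c=np.hstack([A,B]); cv2.imwrite('pics/c1.png',c)
cv2.imwrite('pics/c2.png',np.hstack([z(s,180,210,80,80,5),z(s,310,105,80,80,5)]))
for cam,u,v,zz in[('top',361,209,168),('scene',220,228,168),('top',150,228,100),('scene',356,130,100),('top',228,172,0),('top',302,154,80),('top',263,286,30),('top',333,278,100),('top',411,203,100),('top',384,160,100)]:print(cam,u,v,pix(cam,u,v,zz).round())
```

```text
top 361 209 [ 576. -244.  168.]
scene 220 228 [ 582. -244.  168.]
top 150 228 [523. 278. 100.]
scene 356 130 [529. 283. 100.]
top 228 172 [702. 101.   0.]
top 302 154 [ 736. -103.   80.]
top 263 286 [388. -10.  30.]
top 333 278 [ 412. -186.  100.]
top 411 203 [ 608. -384.  100.]
top 384 160 [ 719. -316.  100.]
```

View pics/c1.png

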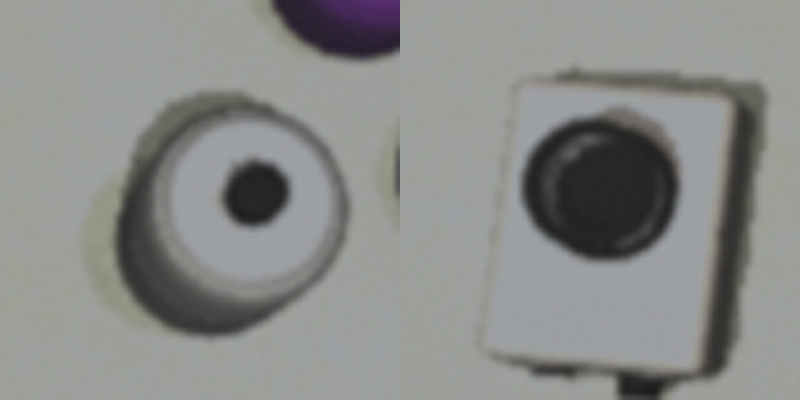

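View pics/c2.png

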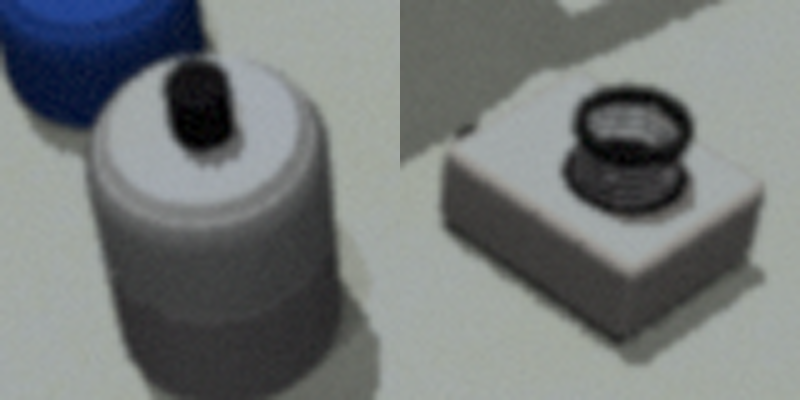

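The close crop confirms the grey lid with a black knob on the steel pot (top ≈(361,208), scene ≈(219.5,224)). The ring top is at top ≈(148,227.5) and scene ≈(357,130).

```bash
cat >> h.py <<'E'
from scipy.spatial.transform import Rotation as Ro
def todo(p,n=None):
    s=r.observe(); q=s['eef_rot']; R=Ro.from_quat([q[1],q[2],q[3],q[0]]).as_matrix()
    t=R.T@(np.array(p,float)-s['tool_pos']); print('t',round(s['t'],2),'tcp',s['tool_pos'].round(1),'travel',t.round(1),'tilt',np.degrees(np.arccos(-R[2,2])).round(2),'w',round(s['grip_width'],1),'F',s['wrist_force'].round(1))
    return t
E
python3 - <<'E'
from h import *
for cam,u,v,zz in[('top',361.2,208.2,168),('scene',219.5,223.6,168),('top',148.2,227.4,100),('scene',356.8,130,100)]:print(cam,u,v,pix(cam,u,v,zz).round(1))
t=todo([577,-244,252]);print(t/15)
E
```

```text
top 361.2 208.2 [ 577.5 -244.3  168. ]
scene 219.5 223.6 [ 572.5 -237.7  168. ]
top 148.2 227.4 [524.9 282.5 100. ]
scene 356.8 130 [530.4 284.8 100. ]
t 0.1 tcp [185.6 596.3 247. ] travel [-623.5 -686.    -4.1] tilt 0.08 w 87.7 F [-0.1  0.8 -0.5]
[-41.56660469 -45.73528048  -0.27333168]
```

Request:
{"op": "drive_tool", "data": {"moves": [{"travel": [-38,-42,0]},{"travel": [-38,-42,0]},{"travel": [-38,-42,0]},{"travel": [-38,-42,0]},{"travel": [-38,-42,0]}], "gripper": -1}}

```text
invalid input
```

Request:
{"op": "drive_tool", "data": {"moves": [{"travel": [-40,-44,0]},{"travel": [-40,-44,0]},{"travel": [-40,-44,0]},{"travel": [-40,-44,0]},{"travel": [-40,-44,0]}]}}

```text
invalid input
```

Request:
{"op": "drive_tool", "data": {"moves": [{"travel": [-40,-44,0]},{"travel": [-40,-44,0]},{"travel": [-40,-44,0]},{"travel": [-30,-30,0]},{"travel": [0,0,0]}]}}

```text
invalid input
```

Run:
```python
from h import *
print(todo([576,-243,252]))
```

```text
t 0.1 tcp [185.6 596.3 247. ] travel [-622.2 -685.4   -4.1] tilt 0.08 w 87.7 F [-0.1  0.8 -0.5]
[-622.24703176 -685.37163698   -4.10081682]
```

Probably "twist" is required in each row.

Request:
{"op": "drive_tool", "data": {"moves": [{"travel": [-38,-42,0],"twist": 0},{"travel": [-38,-42,0],"twist": 0},{"travel": [-38,-42,0],"twist": 0},{"travel": [-38,-42,0],"twist": 0},{"travel": [-38,-42,0],"twist": 0}], "gripper": -1}}

```text
t: 0.72
tool_pos: [306.0, 334.9, 245.4]
eef_rot: [-0.0, 0.147, 0.989, -0.001]
wrist_force: [0.6, 0.1, -0.7]
grip_width: 87.8
```

Request:
{"op": "drive_tool", "data": {"moves": [{"travel": [-40,-44,0],"twist": 0},{"travel": [-40,-44,0],"twist": 0},{"travel": [-40,-44,0],"twist": 0},{"travel": [-40,-44,0],"twist": 0},{"travel": [-40,-44,0],"twist": 0}]}}

```text
t: 1.35
tool_pos: [435.7, 57.3, 246.0]
eef_rot: [0.0, 0.146, 0.989, -0.001]
wrist_force: [0.9, 0.1, -1.1]
grip_width: 88.0
```

Run:
```python
from h import *
print(todo([576,-243,252]))
```

```text
t 1.35 tcp [435.7  57.3 246. ] travel [-221.1 -246.8   -5.4] tilt 0.1 w 88.0 F [ 0.9  0.1 -1.1]
[-221.14907971 -246.83519203   -5.4295693 ]
```

Request:
{"op": "drive_tool", "data": {"moves": [{"travel": [-40,-44,-1],"twist": 0},{"travel": [-40,-44,-1],"twist": 0},{"travel": [-40,-44,-1],"twist": 0},{"travel": [-40,-44,-1],"twist": 0},{"travel": [-40,-44,-1],"twist": 0}]}}

```text
t: 1.98
tool_pos: [565.3, -221.5, 250.8]
eef_rot: [0.0, 0.147, 0.989, -0.0]
wrist_force: [1.2, 0.1, 0.0]
grip_width: 87.9
```

Run:
```python
from h import *
todo([576,-243,252])
```

```text
t 1.98 tcp [ 565.3 -221.5  250.8] travel [-16.5 -17.5  -1.2] tilt 0.02 w 87.9 F [1.2 0.1 0. ]
```

Request:
{"op": "drive_tool", "data": {"moves": [{"travel": [-8,-8,0],"twist": 0},{"travel": [-4,-5,0],"twist": 0},{"travel": [0,0,0],"twist": 0},{"travel": [0,0,0],"twist": 0},{"travel": [0,0,0],"twist": 0}]}}

```text
t: 2.6
tool_pos: [572.2, -237.5, 249.4]
eef_rot: [-0.001, 0.148, 0.989, 0.0]
wrist_force: [-0.0, 0.2, 0.2]
grip_width: 87.6
```

Run:
```python
from h import *
todo([576,-243,252]); m=cams.camera_model('wrist'); snap('wrist','w1'); print(proj('wrist',[576,-243,168]),r.observe()['joint_pos'])
```

```text
t 2.6 tcp [ 572.2 -237.5  249.4] travel [-5.2 -4.1 -2.6] tilt 0.17 w 87.6 F [-0.   0.2  0.2]
(np.float64(268.60908923468685), np.float64(231.9948699114097)) [-4.12711632e-01  4.14539382e-01  1.63903482e+00  1.93441140e-06
  1.09095132e+00 -1.68673349e+00]
```

View pics/w1.png

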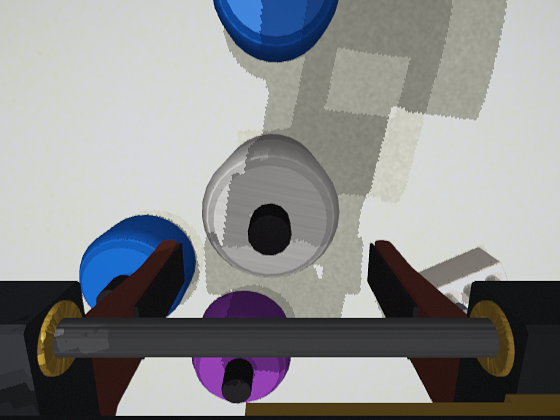

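The wrist view has the grey lid's knob top at ≈(270,233); the prediction for (576,-243) was (268.6,232), so they agree. Descending.

Request:
{"op": "drive_tool", "data": {"moves": [{"travel": [-5,-4,18],"twist": 0},{"travel": [0,0,22],"twist": 0},{"travel": [0,0,22],"twist": 0},{"travel": [0,0,14],"twist": 0},{"travel": [0,0,0],"twist": 0}]}}

```text
t: 3.28
tool_pos: [575.6, -242.4, 167.8]
eef_rot: [-0.002, 0.147, 0.989, 0.0]
wrist_force: [-0.6, -0.7, -0.4]
grip_width: 87.6
```

Run:
```python
from h import *
todo([576,-243,167]);
```

```text
t 3.27 tcp [ 575.6 -242.4  167.8] travel [-0.5 -0.5  0.8] tilt 0.23 w 87.6 F [-0.6 -0.7 -0.4]
```

Request:
{"op": "drive_tool", "data": {"moves": [{"travel": [0,0,0],"twist": 0},{"travel": [0,0,0],"twist": 0},{"travel": [0,0,0],"twist": 0},{"travel": [0,0,0],"twist": 0},{"travel": [0,0,0],"twist": 0}], "gripper": 1, "newtons": 30}}

```text
t: 3.9
tool_pos: [577.0, -243.0, 170.2]
eef_rot: [0.0, 0.147, 0.989, -0.0]
wrist_force: [-0.4, 1.0, 0.5]
grip_width: 41.2
```

Request:
{"op": "drive_tool", "data": {"moves": [{"travel": [0,0,0],"twist": 0},{"travel": [0,0,0],"twist": 0},{"travel": [0,0,-4],"twist": 0},{"travel": [0,0,-6],"twist": 0},{"travel": [0,0,-6],"twist": 0}]}}

```text
t: 4.53
tool_pos: [576.4, -242.7, 186.3]
eef_rot: [-0.001, 0.147, 0.989, 0.0]
wrist_force: [0.7, 0.8, -2.4]
grip_width: 27.2
```

Request:
{"op": "drive_tool", "data": {"moves": [{"travel": [0,0,-18],"twist": 0},{"travel": [0,0,-18],"twist": 0},{"travel": [0,0,-18],"twist": 0},{"travel": [0,0,-16],"twist": 0},{"travel": [0,0,0],"twist": 0}]}}

```text
t: 5.15
tool_pos: [577.4, -243.2, 264.0]
eef_rot: [0.001, 0.147, 0.989, -0.0]
wrist_force: [0.9, 0.3, -2.0]
grip_width: 27.6
```

Run:
```python
from h import *
snap('scene','s2'); todo([555,20,260])
```

```text
t 5.2 tcp [ 577. -243.  263.] travel [ 97.6 245.2   2.9] tilt 0.06 w 27.6 F [ 0.2  0.3 -1.9]
```

View pics/s2.png

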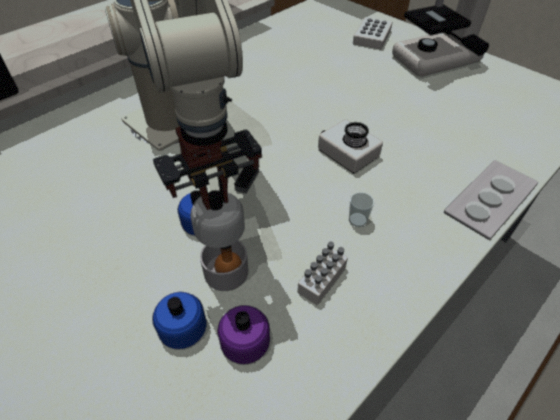

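The lid is in the gripper at (217,215), and the amber flask is visible in the pot at (228,262). Carrying the lid sideways.

Request:
{"op": "drive_tool", "data": {"moves": [{"travel": [10,25,0],"twist": 0},{"travel": [18,45,0],"twist": 0},{"travel": [18,45,0],"twist": 0},{"travel": [18,45,0],"twist": 0},{"travel": [18,45,0],"twist": 0}]}}

```text
t: 5.82
tool_pos: [556.1, -19.9, 258.9]
eef_rot: [-0.002, 0.15, 0.989, -0.0]
wrist_force: [1.1, -0.6, -1.8]
grip_width: 27.5
```

Request:
{"op": "drive_tool", "data": {"moves": [{"travel": [8,22,0],"twist": 0},{"travel": [3,8,15],"twist": 0},{"travel": [0,0,22],"twist": 0},{"travel": [0,0,22],"twist": 0},{"travel": [0,0,22],"twist": 0}]}}

```text
t: 6.45
tool_pos: [551.7, 14.7, 171.4]
eef_rot: [-0.004, 0.148, 0.989, -0.001]
wrist_force: [-0.4, -0.4, -2.6]
grip_width: 27.3
```

Run:
```python
from h import *
todo([555,20,120])
```

```text
t 6.45 tcp [551.7  14.7 171.4] travel [-2.   6.2 51.4] tilt 0.47 w 27.3 F [-0.4 -0.4 -2.6]
```

Request:
{"op": "drive_tool", "data": {"moves": [{"travel": [0,0,15],"twist": 0},{"travel": [0,0,15],"twist": 0},{"travel": [0,0,15],"twist": 0},{"travel": [0,0,8],"twist": 0},{"travel": [0,0,0],"twist": 0}]}}

```text
t: 7.08
tool_pos: [549.5, 13.0, 112.0]
eef_rot: [-0.007, 0.149, 0.989, -0.001]
wrist_force: [0.2, 0.2, -2.1]
grip_width: 27.5
```

Request:
{"op": "drive_tool", "data": {"moves": [{"travel": [0,0,3],"twist": 0},{"travel": [0,0,0],"twist": 0},{"travel": [0,0,0],"twist": 0},{"travel": [0,0,0],"twist": 0},{"travel": [0,0,0],"twist": 0}]}}

```text
t: 7.7
tool_pos: [550.8, 13.2, 110.6]
eef_rot: [-0.005, 0.149, 0.989, -0.001]
wrist_force: [0.6, -0.7, -2.1]
grip_width: 27.4
```

Request:
{"op": "drive_tool", "data": {"moves": [{"travel": [0,0,3],"twist": 0},{"travel": [0,0,0],"twist": 0},{"travel": [0,0,2],"twist": 0},{"travel": [0,0,0],"twist": 0},{"travel": [0,0,0],"twist": 0}]}}

```text
t: 8.32
tool_pos: [550.8, 13.1, 106.7]
eef_rot: [-0.005, 0.149, 0.989, -0.001]
wrist_force: [0.3, 0.2, -1.8]
grip_width: 27.7
```

Run:
```python
from h import *
todo([555,20,106])
```

```text
t 8.32 tcp [550.8  13.1 106.7] travel [-2.   7.8  0.6] tilt 0.56 w 27.7 F [ 0.3  0.2 -1.8]
```

Request:
{"op": "drive_tool", "data": {"moves": [{"travel": [0,0,2],"twist": 0},{"travel": [0,0,0],"twist": 0},{"travel": [0,0,1.5],"twist": 0},{"travel": [0,0,0],"twist": 0},{"travel": [0,0,0],"twist": 0}]}}

```text
t: 8.95
tool_pos: [550.3, 13.3, 106.6]
eef_rot: [-0.005, 0.149, 0.989, -0.001]
wrist_force: [-0.7, -0.3, 1.4]
grip_width: 27.4
```

Force turned positive and z stopped falling: the lid is on the bench. Opening and rising.

Request:
{"op": "drive_tool", "data": {"moves": [{"travel": [0,0,0],"twist": 0},{"travel": [0,0,0],"twist": 0},{"travel": [0,0,0],"twist": 0},{"travel": [0,0,0],"twist": 0},{"travel": [0,0,0],"twist": 0}], "gripper": -1}}

```text
t: 9.57
tool_pos: [550.4, 13.3, 105.7]
eef_rot: [-0.006, 0.149, 0.989, -0.001]
wrist_force: [0.6, 0.2, 0.4]
grip_width: 74.0
```

Request:
{"op": "drive_tool", "data": {"moves": [{"travel": [0,0,0],"twist": 0},{"travel": [0,0,0],"twist": 0},{"travel": [0,0,-10],"twist": 0},{"travel": [0,0,-25],"twist": 0},{"travel": [0,0,-30],"twist": 0}]}}

```text
t: 10.2
tool_pos: [549.7, 13.3, 171.4]
eef_rot: [-0.008, 0.149, 0.989, -0.001]
wrist_force: [0.9, -0.5, -0.0]
grip_width: 87.9
```

Request:
{"op": "drive_tool", "data": {"moves": [{"travel": [0,0,-40],"twist": 0},{"travel": [-10,-25,-25],"twist": 0},{"travel": [-18,-44,0],"twist": 0},{"travel": [-18,-44,0],"twist": 0},{"travel": [-18,-44,0],"twist": 0}]}}

```text
t: 10.82
tool_pos: [568.2, -157.2, 246.1]
eef_rot: [-0.003, 0.146, 0.989, -0.001]
wrist_force: [0.0, -0.0, -0.2]
grip_width: 87.9
```

Run:
```python
from h import *
todo([570,-237,250])
```

```text
t 10.82 tcp [ 568.2 -157.2  246.1] travel [-24.7 -76.   -3.8] tilt 0.35 w 87.9 F [ 0.  -0.  -0.2]
```

Request:
{"op": "drive_tool", "data": {"moves": [{"travel": [-14,-40,0],"twist": 0},{"travel": [-6,-24,0],"twist": 0},{"travel": [-2,-8,0],"twist": 0},{"travel": [0,0,0],"twist": 0},{"travel": [0,0,0],"twist": 0}]}}

```text
t: 11.45
tool_pos: [568.3, -236.7, 249.2]
eef_rot: [-0.001, 0.148, 0.989, -0.001]
wrist_force: [-1.1, 0.8, -0.6]
grip_width: 88.3
```

Run:
```python
from h import *
todo([576,-243,101]); w=snap('wrist','w3'); print(proj('wrist',[576,-243,125])); print({z:[pix('wrist',u,v,z).round(1) for u,v in((275,240),(276,240),(275,250))] for z in(125,)})
s=snap('scene','s3')
k=lambda im,x,y,w,h,f:cv2.resize(im[y:y+h,x:x+w],None,fx=f,fy=f,interpolation=cv2.INTER_CUBIC)
cv2.imwrite('pics/c3.png',np.hstack([k(w,190,120,160,180,3),k(s,200,140,80,150,3.6)]))
```

```text
t 11.45 tcp [ 568.3 -236.7  249.2] travel [ -9.5  -3.3 148.1] tilt 0.21 w 88.3 F [-1.1  0.8 -0.6]
(np.float64(270.4606013509326), np.float64(218.040641332546))
{125: [array([ 593.5, -244.8,  125. ]), array([ 593.7, -244.1,  125. ]), array([ 601.2, -247.2,  125. ])]}
```

View pics/c3.png

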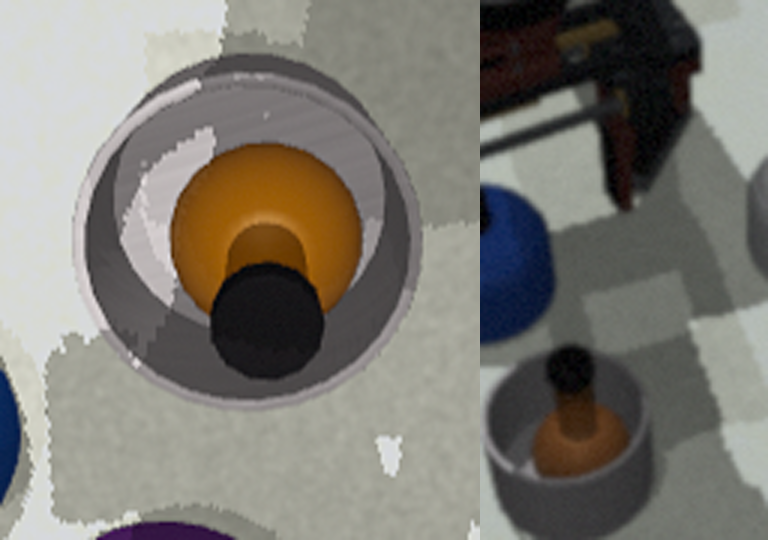

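In the crop, the stopper top is at wrist pixel ≈(279,227.7) and scene pixel ≈(225,240.5).

Run:
```python
from h import *
p=pix('wrist',279,227.7,125);print(p,pix('scene',225,240.5,125),pix('wrist',190+246/3,120+238/3,70))
todo([p[0],p[1],101])
```

```text
[ 585.08514738 -239.13441696  125.        ] [ 585.89973189 -239.17477859  125.        ] [ 575.69431335 -242.34151946   70.        ]
t 11.55 tcp [ 568.4 -236.6  249.1] travel [-17.    2.9 148. ] tilt 0.22 w 87.8 F [-0.5  0.  -0.5]
```

Request:
{"op": "drive_tool", "data": {"moves": [{"travel": [-10,2,10],"twist": 0},{"travel": [-7,1,20],"twist": 0},{"travel": [0,0,20],"twist": 0},{"travel": [0,0,20],"twist": 0},{"travel": [0,0,0],"twist": 0}], "gripper": -0.14}}

```text
t: 12.18
tool_pos: [587.1, -236.5, 171.7]
eef_rot: [-0.003, 0.146, 0.989, -0.001]
wrist_force: [-0.2, 0.1, 0.3]
grip_width: 50.1
```

Run:
```python
from h import *
todo([585.4,-239.2,95])
```

```text
t 12.18 tcp [ 587.1 -236.5  171.7] travel [ 0.4 -2.9 76.7] tilt 0.35 w 50.1 F [-0.2  0.1  0.3]
```

Request:
{"op": "drive_tool", "data": {"moves": [{"travel": [0,-3,10],"twist": 0},{"travel": [0,0,18],"twist": 0},{"travel": [0,0,20],"twist": 0},{"travel": [0,0,18],"twist": 0},{"travel": [0,0,0],"twist": 0}]}}

```text
t: 12.8
tool_pos: [586.0, -239.6, 100.7]
eef_rot: [-0.003, 0.146, 0.989, -0.001]
wrist_force: [-0.3, 0.4, 0.2]
grip_width: 49.9
```

Run:
```python
from h import *
todo([585.4,-239.2,95])
```

```text
t 12.8 tcp [ 586.  -239.6  100.7] travel [0.7 0.2 5.7] tilt 0.36 w 49.9 F [-0.3  0.4  0.2]
```

Request:
{"op": "drive_tool", "data": {"moves": [{"travel": [0,0,6],"twist": 0},{"travel": [0,0,0],"twist": 0},{"travel": [0,0,0],"twist": 0},{"travel": [0,0,0],"twist": 0},{"travel": [0,0,0],"twist": 0}]}}

```text
t: 13.42
tool_pos: [587.2, -240.1, 96.1]
eef_rot: [-0.002, 0.146, 0.989, -0.001]
wrist_force: [-1.1, -0.4, -0.1]
grip_width: 50.0
```

Request:
{"op": "drive_tool", "data": {"moves": [{"travel": [0,0,0],"twist": 0},{"travel": [0,0,0],"twist": 0},{"travel": [0,0,0],"twist": 0},{"travel": [0,0,0],"twist": 0},{"travel": [0,0,0],"twist": 0}], "gripper": 1, "newtons": 50}}

```text
t: 14.05
tool_pos: [587.4, -240.2, 96.5]
eef_rot: [-0.001, 0.146, 0.989, -0.001]
wrist_force: [0.4, -0.4, 0.3]
grip_width: 28.1
```

Request:
{"op": "drive_tool", "data": {"moves": [{"travel": [0,0,0],"twist": 0},{"travel": [0,0,0],"twist": 0},{"travel": [0,0,-4],"twist": 0},{"travel": [0,0,-8],"twist": 0},{"travel": [0,0,-8],"twist": 0}]}}

```text
t: 14.68
tool_pos: [586.6, -239.7, 116.5]
eef_rot: [-0.002, 0.146, 0.989, -0.001]
wrist_force: [0.9, 1.1, -2.8]
grip_width: 28.0
```

Width 28 means the pads caught the stopper's lower edge (29 mm), not the neck (24 mm). I'll set the flask back and regrip squarely on the stopper.

Request:
{"op": "drive_tool", "data": {"moves": [{"travel": [0,0,8],"twist": 0},{"travel": [0,0,7],"twist": 0},{"travel": [0,0,3],"twist": 0},{"travel": [0,0,2],"twist": 0},{"travel": [0,0,0],"twist": 0}]}}

```text
t: 15.3
tool_pos: [587.3, -240.1, 96.5]
eef_rot: [-0.001, 0.146, 0.989, -0.001]
wrist_force: [-0.8, 0.6, 0.4]
grip_width: 28.1
```

Run:
```python
from h import *
todo([587,-240,96.5])
```

```text
t 15.3 tcp [ 587.3 -240.1   96.5] travel [ 0.3  0.  -0. ] tilt 0.22 w 28.1 F [-0.8  0.6  0.4]
```

Request:
{"op": "drive_tool", "data": {"moves": [{"travel": [0,0,0],"twist": 0},{"travel": [0,0,0],"twist": 0},{"travel": [0,0,0],"twist": 0},{"travel": [0,0,0],"twist": 0},{"travel": [0,0,-6],"twist": 0}], "gripper": -0.14}}

```text
t: 15.92
tool_pos: [587.2, -240.1, 102.3]
eef_rot: [-0.002, 0.146, 0.989, -0.001]
wrist_force: [0.5, 0.0, -0.3]
grip_width: 50.2
```

Request:
{"op": "drive_tool", "data": {"moves": [{"travel": [0,0,-10],"twist": 0},{"travel": [0,0,-8],"twist": 0},{"travel": [0,0,-2],"twist": 0},{"travel": [0,0,0],"twist": 0},{"travel": [0,0,0],"twist": 0}]}}

```text
t: 16.55
tool_pos: [587.9, -240.3, 125.1]
eef_rot: [-0.001, 0.146, 0.989, -0.001]
wrist_force: [0.0, 0.0, -0.7]
grip_width: 50.1
```

Run:
```python
from h import *
todo([587,-240,123])
```

```text
t 16.55 tcp [ 587.9 -240.3  125.1] travel [1.  0.1 2.2] tilt 0.17 w 50.1 F [ 0.   0.  -0.7]
```

Request:
{"op": "drive_tool", "data": {"moves": [{"travel": [2,0,2],"twist": 0},{"travel": [0,0,0],"twist": 0},{"travel": [0,0,0],"twist": 0},{"travel": [0,0,0],"twist": 0},{"travel": [0,0,0],"twist": 0}], "gripper": 1, "newtons": 60}}

```text
t: 17.18
tool_pos: [585.6, -239.6, 122.4]
eef_rot: [-0.001, 0.146, 0.989, -0.001]
wrist_force: [0.3, -0.2, 0.8]
grip_width: 27.4
```

Request:
{"op": "drive_tool", "data": {"moves": [{"travel": [0,0,0],"twist": 0},{"travel": [0,0,0],"twist": 0},{"travel": [0,0,0],"twist": 0},{"travel": [0,0,-4],"twist": 0},{"travel": [0,0,-6],"twist": 0}]}}

```text
t: 17.8
tool_pos: [584.8, -239.3, 131.9]
eef_rot: [-0.002, 0.146, 0.989, -0.001]
wrist_force: [0.5, -1.3, -2.3]
grip_width: 27.8
```

Request:
{"op": "drive_tool", "data": {"moves": [{"travel": [0,0,-20],"twist": 0},{"travel": [0,0,-25],"twist": 0},{"travel": [0,0,-30],"twist": 0},{"travel": [0,0,-30],"twist": 0},{"travel": [0,0,-25],"twist": 0}]}}

```text
t: 18.42
tool_pos: [584.8, -238.8, 270.0]
eef_rot: [-0.002, 0.146, 0.989, -0.001]
wrist_force: [1.1, -0.3, -2.8]
grip_width: 27.8
```

Run:
```python
from h import *
todo([527,283,265])
```

```text
t 18.43 tcp [ 584.8 -238.8  270. ] travel [206.  482.9   4.6] tilt 0.28 w 27.8 F [ 1.1 -0.3 -2.8]
```

Request:
{"op": "drive_tool", "data": {"moves": [{"travel": [10,24,0],"twist": 0},{"travel": [20,47,0],"twist": 0},{"travel": [20,47,0],"twist": 0},{"travel": [20,47,0],"twist": 0},{"travel": [20,47,0],"twist": 0}]}}

```text
t: 19.05
tool_pos: [557.7, -2.5, 273.0]
eef_rot: [-0.0, 0.149, 0.989, -0.001]
wrist_force: [1.3, 0.4, -2.4]
grip_width: 27.9
```

Request:
{"op": "drive_tool", "data": {"moves": [{"travel": [20,47,0],"twist": 0},{"travel": [20,47,0],"twist": 0},{"travel": [20,47,0],"twist": 0},{"travel": [15,35,0],"twist": 0},{"travel": [10,22,0],"twist": 0}]}}

```text
t: 19.68
tool_pos: [525.2, 224.6, 271.4]
eef_rot: [-0.003, 0.146, 0.989, -0.001]
wrist_force: [0.7, -0.3, -2.6]
grip_width: 27.7
```

Run:
```python
from h import *
todo([527,283,245])
```

```text
t 19.68 tcp [525.2 224.6 271.4] travel [15.  56.5 26.3] tilt 0.34 w 27.7 F [ 0.7 -0.3 -2.6]
```

Request:
{"op": "drive_tool", "data": {"moves": [{"travel": [8,30,0],"twist": 0},{"travel": [6,20,5],"twist": 0},{"travel": [1,5,5],"twist": 0},{"travel": [0,0,0],"twist": 0},{"travel": [0,0,0],"twist": 0}]}}

```text
t: 20.3
tool_pos: [521.5, 285.0, 259.0]
eef_rot: [-0.005, 0.144, 0.99, -0.003]
wrist_force: [1.2, 0.2, -2.3]
grip_width: 27.7
```

Run:
```python
from h import *
t=todo([527,283,245]); w=snap('wrist','w4'); t4=snap('top','t4')
print('ring',proj('wrist',[527,283,100]),proj('scene',[527,283,100]))
s=snap('scene','s4')
k=lambda im,x,y,w,h,f:cv2.resize(im[y:y+h,x:x+w],None,fx=f,fy=f,interpolation=cv2.INTER_CUBIC)
cv2.imwrite('pics/c4.png',np.hstack([w[:,130:430],k(s,300,40,100,140,3)]))
```

```text
t 20.3 tcp [521.5 285.  259. ] travel [-5.9 -0.2 13.9] tilt 0.64 w 27.7 F [ 1.2  0.2 -2.3]
ring (np.float64(276.08614739887884), np.float64(202.91530101765133)) (np.float64(355.41261582761217), np.float64(129.74128183425867))
```

View pics/c4.png

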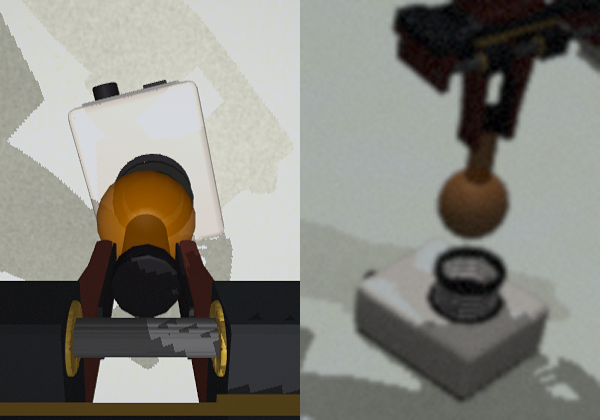

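Run:
```python
from h import *
P=lambda x,y:pix('top',110+(x-400)/5,190+y/5,60)
c=[P(*a) for a in((517,78),(737,97),(703,375),(483,352))]
print(np.round(c,1)); d=(c[0]+c[1]-c[2]-c[3])/2; m=np.mean(c,0); print(np.linalg.norm(d),np.linalg.norm(c[0]-c[1]),m, m+15*d/np.linalg.norm(d))
Q=lambda x,y:pix('scene',310+(x-400)/5,105+y/5,60)
# scene: corners of top face: left(443,150), front(632,277), right(765,188)
e=[Q(443,152),Q(632,277),Q(763,188)];print(np.round(e,1),np.linalg.norm(e[0]-e[1]),np.linalg.norm(e[2]-e[1]))
mm=(e[0]+e[2])/2;dd=e[1]-e[0];print(mm,mm+15*dd/np.linalg.norm(dd))
w=cv2.imread('pics/w4.png');cv2.imwrite('pics/c5.png',cv2.resize(w[70:250,190:370],None,fx=3.3,fy=3.3,interpolation=cv2.INTER_CUBIC))
M=cams.camera_model('wrist');print(M)
for a in((200,112),(318,85),(352,235)):print(pix('wrist',*a,60).round(1))
```

```text
[[586.9 338.5  60. ]
 [580.2 221.5  60. ]
 [434.  228.8  60. ]
 [442.4 343.5  60. ]]
145.4785941404059 117.17048613316088 [510.89510719 283.07154305  60.        ] [525.88151817 282.43319689  60.        ]
[[440.  231.   60. ]
 [584.6 223.   60. ]
 [589.9 336.4  60. ]] 144.84032112845316 113.50577113721958
[514.9742356  283.69343427  60.        ] [529.95186042 282.87443806  60.        ]
{'fov_y': 59.27713929796146, 'cx': 275.44957945315315, 'cy': 206.0894334308965, 'world_from_camera': array([[ 2.85369400e-01,  9.27180165e-01,  2.42695791e-01,
         4.55012514e+02],
       [ 9.58403304e-01, -2.74680967e-01, -7.75465918e-02,
         3.05689439e+02],
       [-5.23574718e-03,  2.54729872e-01, -9.66998076e-01,
         3.97389643e+02],
       [ 0.00000000e+00,  0.00000000e+00,  0.00000000e+00,
         1.00000000e+00]])}
[438.  239.1  60. ]
[445.8 345.2  60. ]
[588.3 341.2  60. ]
```

View pics/c5.png

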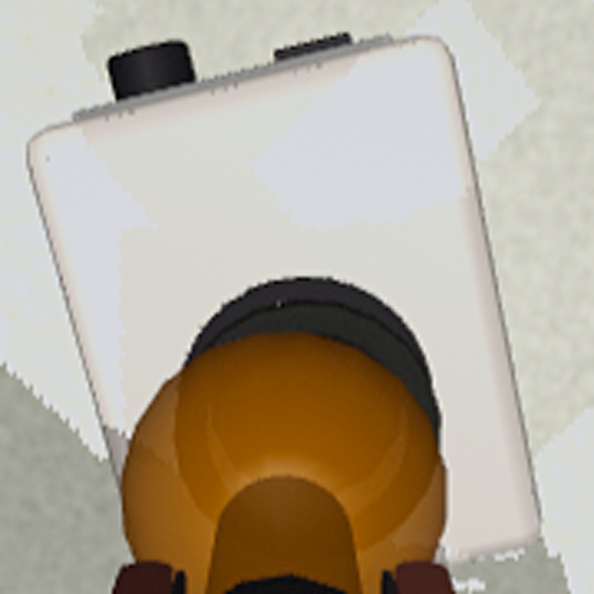

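Run:
```python
from h import *
t=todo([527,283,245]); M=cams.camera_model('wrist'); w=snap('wrist','w6'); todo([527,283,245])
print(M['world_from_camera'][:3,3], cams.camera_model('wrist')['world_from_camera'][:3,3])
a=cv2.imread('pics/w4.png'); print(cv2.phaseCorrelate(np.float32(a[:250,:,1]),np.float32(w[:250,:,1])))
for uv in((196.5,112.4),(327,80),(353.6,235)):print(pix('wrist',*uv,60,M).round(1))
print([pix('wrist',283.3,v,100,M).round(1) for v in(195,200,205)])
k=cv2.resize(w[70:250,190:370],None,fx=3.3,fy=3.3,interpolation=cv2.INTER_CUBIC)
for (x,y),col in(((527,283),(0,0,255)),((527,289),(0,255,0))):
  for z in(100,91):
    pts=[proj('wrist',[x+34*np.cos(q),y+34*np.sin(q),z]) for q in np.linspace(0,6.3,80)]
    cv2.polylines(k,[np.int32((np.array(pts)-[190,70])*3.3)],True,col,1)
cv2.imwrite('pics/c6.png',k)
```

```text
t 20.45 tcp [521.8 285.  259.3] travel [-5.7 -0.4 14.2] tilt 0.61 w 27.7 F [-0.5 -0.8 -2.3]
t 20.5 tcp [521.8 285.1 259.3] travel [-5.7 -0.5 14.3] tilt 0.6 w 27.4 F [-0.   0.2 -1.9]
[455.01251406 305.68943942 397.38964292] [455.04056223 305.78686783 397.45509076]
((-0.1686527442382726, -0.2672906702457425), 1.0085747227138944)
[437.4 236.   60. ]
[444.1 353.7  60. ]
[588.7 342.7  60. ]
[array([522.4, 290.8, 100. ]), array([526.5, 289.6, 100. ]), array([530.6, 288.4, 100. ])]
```

View pics/c6.png

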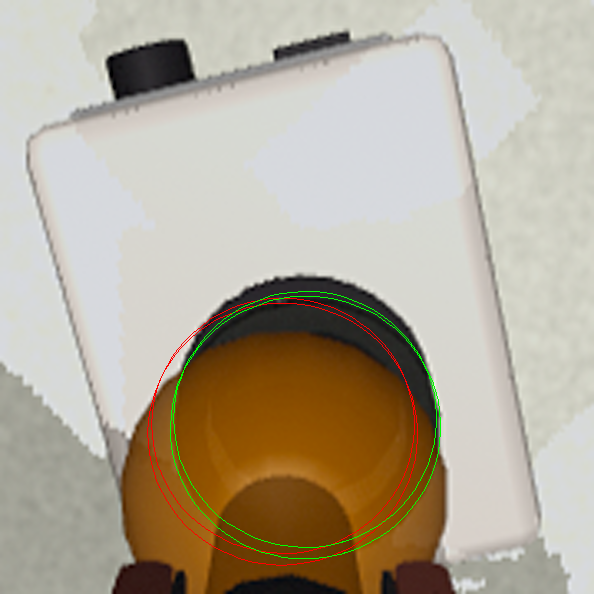

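Run:
```python
from h import *
s=cv2.imread('pics/s4.png'); c=s[80:130,330:385].astype(int)
m=(c[...,2]-c[...,0]>25); ys,xs=np.nonzero(m); print('amber bbox',xs.min()+330,xs.max()+330,ys.min()+80,ys.max()+80)
rows=[(y+80,xs[ys==y].min()+330,xs[ys==y].max()+330) for y in range(50) if (ys==y).any()]; print(rows[::2])
print(pix('scene',358,107.7,168.4), pix('scene',356.8,130,100))
s0=cv2.imread('pics/s0.png'); g=cv2.cvtColor(s0,6)[110:165,335:380]
for y in range(120,152,2): 
  q=np.nonzero(cv2.cvtColor(s0,6)[y,335:380]<70)[0]; print(y,(q.min()+335,q.max()+335) if len(q) else None,end=' ')
```

```text
amber bbox 347 368 86 116
[(86, np.int64(360), np.int64(364)), (88, np.int64(360), np.int64(363)), (90, np.int64(360), np.int64(362)), (92, np.int64(358), np.int64(362)), (94, np.int64(357), np.int64(361)), (96, np.int64(356), np.int64(362)), (98, np.int64(351), np.int64(364)), (100, np.int64(349), np.int64(366)), (102, np.int64(348), np.int64(367)), (104, np.int64(347), np.int64(368)), (106, np.int64(347), np.int64(368)), (108, np.int64(347), np.int64(368)), (110, np.int64(348), np.int64(367)), (112, np.int64(350), np.int64(366)), (114, np.int64(352), np.int64(363)), (116, np.int64(354), np.int64(358))]
[520.98668314 286.50503638 168.4       ] [530.44762534 284.83694612 100.        ]
120 None 122 None 124 (np.int64(348), np.int64(363)) 126 (np.int64(346), np.int64(366)) 128 (np.int64(345), np.int64(367)) 130 (np.int64(345), np.int64(367)) 132 (np.int64(346), np.int64(367)) 134 (np.int64(346), np.int64(366)) 136 (np.int64(344), np.int64(365)) 138 (np.int64(343), np.int64(365)) 140 (np.int64(343), np.int64(367)) 142 (np.int64(344), np.int64(366)) 144 (np.int64(346), np.int64(365)) 146 (np.int64(350), np.int64(363)) 148 (np.int64(335), np.int64(379)) 150 (np.int64(335), np.int64(379))
```

Request:
{"op": "drive_tool", "data": {"moves": [{"travel": [-4,2,8],"twist": 0},{"travel": [0,0,12],"twist": 0},{"travel": [0,0,8],"twist": 0},{"travel": [0,0,0],"twist": 0},{"travel": [0,0,0],"twist": 0}]}}

```text
t: 21.12
tool_pos: [526.3, 285.0, 228.7]
eef_rot: [-0.005, 0.145, 0.989, -0.003]
wrist_force: [-0.9, 0.1, -2.1]
grip_width: 27.7
```

Run:
```python
from h import *
t=todo([526,286,228]); w=snap('wrist','w7'); s=snap('scene','s7'); todo([526,286,228])
k=lambda im,x,y,w,h,f:cv2.resize(im[y:y+h,x:x+w],None,fx=f,fy=f,interpolation=cv2.INTER_CUBIC)
cv2.imwrite('pics/c7.png',np.hstack([k(w,200,90,150,170,3),k(s,330,85,50,85,6)]))
```

```text
t 21.12 tcp [526.3 285.  228.7] travel [0.5 0.9 0.7] tilt 0.65 w 27.7 F [-0.9  0.1 -2.1]
t 21.23 tcp [526.4 285.1 228.9] travel [0.6 0.8 0.9] tilt 0.63 w 27.8 F [ 0.2  0.2 -1.4]
```

View pics/c7.png

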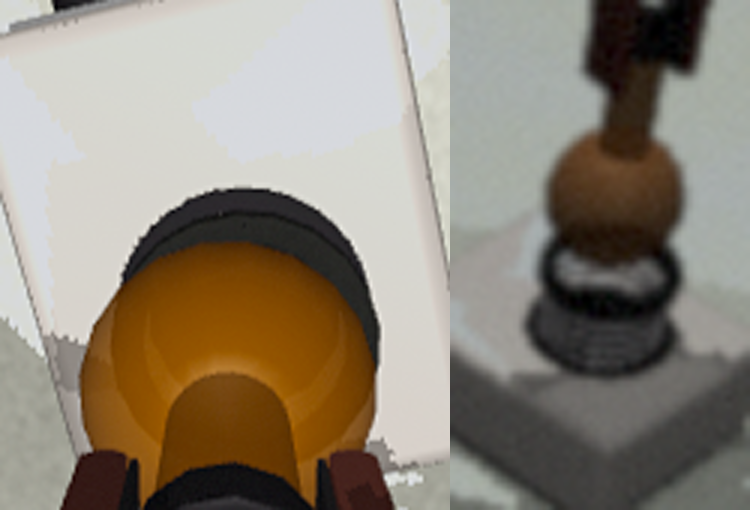

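Run:
```python
from h import *
a=pix('scene',330+(615-450)/6,85+195/6,137.9);b=pix('scene',330+(610-450)/6,85+268/6,100);print(a,b,b-a)
for q in((526.4,285.1),(525,290),(529,287),(523,288)):print(q,np.array(proj('scene',[*q,137.9])).round(1),np.array(proj('scene',[*q,100])).round(1),np.array(proj('wrist',[*q,100])).round(1))
```

```text
[524.28471857 287.14399658 137.9       ] [529.25374884 285.76098595 100.        ] [  4.96903027  -1.38301063 -37.9       ]
(526.4, 285.1) [357.7 118.1] [355.7 129.3] [276.4 205.6]
(525, 290) [358.4 117.2] [356.4 128.3] [282.2 202.1]
(529, 287) [358.8 118.3] [356.9 129.4] [279.8 208.1]
(523, 288) [357.3 117.2] [355.4 128.3] [278.9 200.3]
```

The close view shows the bulb centred on the tool (wrist u≈276) and the ring centre at u≈282, so the ring is about 4–5 mm along tool +y. The scene view's u agrees in sign; its v is coarse. I'll shift 4 mm and descend gently, using lateral force as a check.

Request:
{"op": "drive_tool", "data": {"moves": [{"travel": [0,4,0],"twist": 0},{"travel": [0,0,5],"twist": 0},{"travel": [0,0,5],"twist": 0},{"travel": [0,0,4],"twist": 0},{"travel": [0,0,0],"twist": 0}]}}

```text
t: 21.85
tool_pos: [527.5, 289.4, 214.4]
eef_rot: [-0.005, 0.145, 0.989, -0.002]
wrist_force: [-0.8, 0.5, -1.2]
grip_width: 27.9
```

Request:
{"op": "drive_tool", "data": {"moves": [{"travel": [0,0,2],"twist": 0},{"travel": [0,0,1.5],"twist": 0},{"travel": [0,0,1.5],"twist": 0},{"travel": [0,0,0],"twist": 0},{"travel": [0,0,0],"twist": 0}]}}

```text
t: 22.48
tool_pos: [527.8, 289.1, 209.4]
eef_rot: [-0.004, 0.145, 0.989, -0.002]
wrist_force: [0.7, 0.2, -1.0]
grip_width: 27.4
```

Run:
```python
from h import *
t=todo([526.5,289,209]); print(r.observe()['ft_torque'])
```

```text
t 22.48 tcp [527.8 289.1 209.4] travel [ 1.2 -0.5  0.4] tilt 0.55 w 27.4 F [ 0.7  0.2 -1. ]
[-0.08679598 -0.03642831  0.03160982]
```

Request:
{"op": "drive_tool", "data": {"moves": [{"travel": [0,0,2],"twist": 0},{"travel": [0,0,1],"twist": 0},{"travel": [0,0,0],"twist": 0},{"travel": [0,0,0],"twist": 0},{"travel": [0,0,0],"twist": 0}]}}

```text
t: 23.1
tool_pos: [528.4, 289.0, 207.6]
eef_rot: [-0.003, 0.145, 0.989, -0.002]
wrist_force: [0.6, -2.0, 3.1]
grip_width: 28.0
```

Run:
```python
from h import *
for i in range(2):t=todo([526.5,289,209]); 
print(r.observe()['ft_torque'])
```

```text
t 23.1 tcp [528.4 289.  207.6] travel [ 1.8 -0.5 -1.4] tilt 0.47 w 28.0 F [ 0.6 -2.   3.1]
t 23.1 tcp [528.4 289.  207.6] travel [ 1.8 -0.5 -1.4] tilt 0.47 w 28.0 F [ 0.6 -2.   3.1]
[-0.38629759  0.09916539 -0.00690827]
```

Request:
{"op": "drive_tool", "data": {"moves": [{"travel": [0,-1,0],"twist": 0},{"travel": [0,-0.5,2],"twist": 0},{"travel": [0,0,2],"twist": 0},{"travel": [0,0,0],"twist": 0},{"travel": [0,0,0],"twist": 0}]}}

```text
t: 23.72
tool_pos: [528.5, 288.4, 204.2]
eef_rot: [-0.003, 0.145, 0.989, -0.001]
wrist_force: [-0.5, -0.1, 4.5]
grip_width: 27.7
```

Run:
```python
from h import *
t=todo([526.5,289,209]); 
print(r.observe()['ft_torque'])
```

```text
t 23.73 tcp [528.5 288.4 204.2] travel [ 2.1  0.  -4.8] tilt 0.33 w 27.7 F [-0.5 -0.1  4.5]
[-0.09871865  0.2110877   0.10135095]
```

Lateral force is now nearly zero and the vertical force matches the spring. Pressing on.

Request:
{"op": "drive_tool", "data": {"moves": [{"travel": [0,0,2],"twist": 0},{"travel": [0,0,2],"twist": 0},{"travel": [0,0,2],"twist": 0},{"travel": [0,0,0],"twist": 0},{"travel": [0,0,0],"twist": 0}]}}

```text
t: 24.35
tool_pos: [529.0, 288.3, 199.4]
eef_rot: [-0.002, 0.145, 0.989, -0.001]
wrist_force: [-1.6, -0.8, 7.6]
grip_width: 27.8
```

Request:
{"op": "drive_tool", "data": {"moves": [{"travel": [0,0,2],"twist": 0},{"travel": [0,0,2],"twist": 0},{"travel": [0,0,0],"twist": 0},{"travel": [0,0,0],"twist": 0},{"travel": [0,0,0],"twist": 0}]}}

```text
t: 24.98
tool_pos: [529.2, 288.2, 197.8]
eef_rot: [-0.002, 0.145, 0.989, -0.001]
wrist_force: [-3.0, -0.7, 8.1]
grip_width: 27.7
```

Run:
```python
from h import *
t=todo([526.5,289,194]); 
print(r.observe()['ft_torque'])
```

```text
t 24.98 tcp [529.2 288.2 197.8] travel [ 2.8 -0.   3.8] tilt 0.2 w 27.7 F [-3.  -0.7  8.1]
[-0.23956337  0.44263701 -0.01130093]
```

Request:
{"op": "drive_tool", "data": {"moves": [{"travel": [1.5,0,2],"twist": 0},{"travel": [1,0,2],"twist": 0},{"travel": [0.5,0,2],"twist": 0},{"travel": [0.5,0,2],"twist": 0},{"travel": [0.5,0,2],"twist": 0}]}}

```text
t: 25.6
tool_pos: [528.6, 288.7, 192.8]
eef_rot: [0.002, 0.144, 0.99, -0.0]
wrist_force: [-2.0, -4.4, 21.5]
grip_width: 27.6
```

Run:
```python
from h import *
t=todo([527.5,288.5,194]); 
print(r.observe()['ft_torque'])
```

```text
t 25.6 tcp [528.6 288.7 192.8] travel [ 1.  -0.5 -1.2] tilt 0.28 w 27.6 F [-2.  -4.4 21.5]
[-1.06873283  0.6682658   0.00432671]
```

The ring is at its bottom stop at about 23 N. Easing slightly and centring.

Request:
{"op": "drive_tool", "data": {"moves": [{"travel": [0.5,-1,0],"twist": 0},{"travel": [0,-0.5,0.5],"twist": 0},{"travel": [0,0,0.5],"twist": 0},{"travel": [0,0,0.5],"twist": 0},{"travel": [0,0,0.5],"twist": 0}]}}

```text
t: 26.22
tool_pos: [528.8, 288.0, 195.2]
eef_rot: [0.004, 0.144, 0.99, 0.001]
wrist_force: [-1.6, -0.9, 9.1]
grip_width: 27.5
```

Run:
```python
from h import *
t=todo([527.5,288.5,194]); 
print(r.observe()['ft_torque']); w=snap('wrist','w8'); t8=snap('top','t8'); s=snap('scene','s8')
t=todo([527.5,288.5,194])
k=lambda im,x,y,w,h,f:cv2.resize(im[y:y+h,x:x+w],None,fx=f,fy=f,interpolation=cv2.INTER_CUBIC)
cv2.imwrite('pics/c8.png',np.hstack([k(w,200,90,150,170,3),k(s,180,85,210,170,3)[:,:]])[:, :])
im=np.vstack([cv2.resize(s,(480,360))]); a=k(s,330,85,60,85,4.235); a=cv2.resize(a,(254,360))
cv2.imwrite('pics/c8.png',np.hstack([im,a]))
```

```text
t 26.23 tcp [528.8 288.  195.2] travel [1.4 0.1 1.2] tilt 0.46 w 27.5 F [-1.6 -0.9  9.1]
[-0.3471799   0.56534338 -0.02380726]
t 26.38 tcp [528.7 288.  195.2] travel [1.4 0.1 1.2] tilt 0.46 w 27.6 F [-2.5 -1.7  9.3]
```

View pics/c8.png

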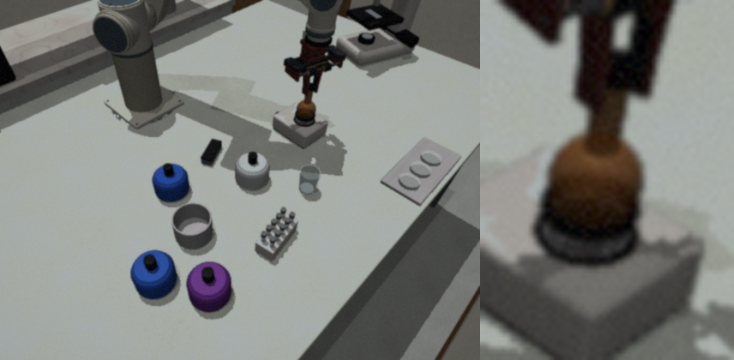

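The scene shows the lid upright on the bench at (252,172), the pot upright with no bystander moved, and the flask seated in the ring. The push is a little light, so I'll press a bit more.

Request:
{"op": "drive_tool", "data": {"moves": [{"travel": [0.5,-0.3,1.2],"twist": 0},{"travel": [0.5,-0.3,1.2],"twist": 0},{"travel": [0.3,-0.2,1.2],"twist": 0},{"travel": [0.3,-0.2,1.2],"twist": 0},{"travel": [0.3,-0.2,1.2],"twist": 0}]}}

```text
t: 27.0
tool_pos: [528.2, 287.9, 193.3]
eef_rot: [0.006, 0.144, 0.99, 0.002]
wrist_force: [-1.3, -0.5, 10.5]
grip_width: 27.9
```

Run:
```python
from h import *
for i in range(4):
  todo([527.5,288.5,194]); cams.snapshot('top')
```

```text
t 27.0 tcp [528.2 287.9 193.3] travel [ 0.9  0.4 -0.7] tilt 0.73 w 27.9 F [-1.3 -0.5 10.5]
t 27.05 tcp [528.3 287.9 193.3] travel [ 0.9  0.4 -0.7] tilt 0.73 w 27.8 F [-1.9 -2.  11.2]
t 27.1 tcp [528.2 287.9 193.3] travel [ 0.9  0.4 -0.7] tilt 0.73 w 27.4 F [-0.9 -1.  10.7]
t 27.15 tcp [528.3 287.9 193.4] travel [ 0.9  0.4 -0.6] tilt 0.73 w 27.9 F [-1.4 -1.6 11.1]
```

The state is stable: about 13 N on the flask, ring about 14 mm down, low lateral force, tilt 0.7°. Handing in.

Run:
```python
from h import *
print(job.job_done()); todo([527.5,288.5,194])
```

```text
the job is handed in; nothing more can be done
None
the job is handed in; nothing more can be done
```

I set the lid rim-down on the bench and seated the flask in the mixer ring, then handed in with the gripper still holding the flask down. The hand-in gives no verdict, so the result rests on my own last checks.

**What I did:**
- I lifted the grey lid by its knob and set it down near (550, 13).
- My first flask grip caught only the lower edge of the stopper. I set the flask back in the pot, regripped squarely on the stopper at 60 N, and carried it to the ring.

**Last checks, at t ≈ 27 s:**
- **Push:** wrist Fz was about 11 N. With the flask's weight that is about 13 N on the ring, so by the spring it is roughly 14 mm down; the drop in tool height gives about 14.7 mm.
- **Tilt and side force:** tool tilt was 0.7°, and side force was at most about 2 N.
- **Grip:** opening was 27.8 mm, the same since the regrip, with no sign of slip.
- **Scene:** the last picture, taken just before the final push, showed the lid and pot upright and the bystanders in place.

**What disagreed or overshot:**
- The wrist camera put the ring centre about 5 mm further in +y than the top and scene cameras did. I settled it by the side force at contact, ending at about (528, 288).
- The ring briefly hit its bottom stop at about 23 N while I was pressing, below the 45 N limit.

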